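# Pulse the stain grinder by its bayonet lid

## Task

Put the teal bayonet lid on the stain grinder, lugs straight down through the two notches until the cap rests on the collar, then turn it clockwise halfway to its lock, to the orange pulse marks and short of the click, and hold it there against its return spring so the grinder keeps pulsing. Finish still gripping the lid at the pulse marks: do not let go, do not turn it on into the lock click, and leave the other things on the bench where they are.

Things in the scene. Friction and masses are not known exactly. Their poses are not given: they have to be found in the camera images.
- lid: Loose teal lid of the grinder, about 130 g, standing on its plug. Origin: centre of the plug's underside, z up. Plug 72 mm across, 16 mm high; cap 90 mm across from 16 to 23 mm. Two lugs on the plug's foot along the lid's +x and -x: out to 41 mm from the axis, 13 mm wide, 0 to 6 mm high; white pointers on the cap above them. Same after a half turn. Seated, the cap rests on the collar's top.
- lid_fin (a point): Grip fin across the lid's cap: 56 mm long along the lid's x (in line with the lugs and pointers), 14 mm thick along y, from 23 to 54 mm above the lid's origin. This point is its centre, 42 mm above the origin, on the lid's axis; axes as the lid's.
- grinder: The stain grinder, fixed: upright white housing 116 mm across, charcoal collar 109 mm across, 115 mm high. Origin: centre of its foot on the bench. Marks on the collar's top, two of each, half a turn apart: white at the notches along its +x and -x (drop-in), orange 40 degrees clockwise seen from above (pulse), red 80 degrees clockwise (lock). The lid's pointers read against them.
- mouth (a point): Centre of the grinder's mouth at the collar's top, 115 mm above the bench; axes as the grinder's. Mouth 75.6 mm across between two grey lips 8 mm thick; two notches about 20 mm wide, out to 43 mm from the axis, along +x and -x, let the lugs down into a 12 mm high channel under the lips. At the lock sprung plungers click behind the lugs; they begin to resist at about 50 degrees of turn.
- interlock (a joint): Sprung interlock ring under the lips, rad, 0 at rest, growing as the lid's lugs push it clockwise. They meet it after about 6 degrees, so it reads the lid's turn from drop-in less about 0.11: about 0.59 at the orange marks. It pushes back with 0.08 N m at first, 0.13 N m at the orange marks, and turns a released lid back. The motor is not simulated.
- jar_cap: Bystander: loose white screw cap of a stain jar with a pink line, 92 mm across, 16 mm high, no fin; origin at the centre of its underside.
- blue_cup: Bystander: loose blue plastic cup, open, 84 mm across the rim, 68 mm high; origin at the centre of its underside.
- stain_jar: Bystander: loose clear jar with pink label and white cap, 68 mm across, 78 mm high; origin at the centre of its underside.
- measure: Bystander: loose steel measuring cup, 66 mm across, 44 mm high, flat handle along its +x to 115 mm; stands on the black pocket scale (75 by 140 by 18 mm); origin at the centre of its underside.
- glaze_brush: Bystander: loose glaze brush, 210 mm long along its x; lies on the bench.
- scoop: Bystander: loose black plastic spoon, 150 mm long along its x; lies on the bench.
Things that resemble listed ones, but are neither listed nor needed, are in the scene too. Of the things shaped like the lid, the teal one is meant.

How it is judged:
By the outcome, as a careful person would: the job done as asked, in the order asked, and still so for the second after the job is handed in, while the arm keeps its last pose, push and grip.
It also fails if it takes over 42 s, if anything falls off the work surface, if the arm or the gripper's body presses on something with over 40 N, if the wrist force passes 120 N, or if a joint passes its speed limit or range.

## Robot

A 6-joint arm with a two-finger parallel gripper is mounted at the origin on the work surface. World frame = base frame: x ahead of the robot, y to its left, z up, the work surface at z = 0. Lengths are in mm, angles in rad, forces in N, time in s.
With the tool pointing down it reaches from about 300 to 750 mm from the base axis. Payload 8.5 kg.
Tool frame: the origin (TCP) lies midway between the tips of the shut fingers; the grasp point (between the pads) lies 19 mm behind it; z points along the fingers, y is the line along which they close (so a half turn about z gives the same grasp; the last joint's range is limited). The gripper opens to 88 mm and grips with 3 to 60 N. Pads are 18 mm wide; open, the fingers measure 123 mm over their backs; the gripper's body (75 mm by 187 mm) begins 45 mm behind the grasp point.
Start: joints at [-0.215, 0.381, 1.297, -0, 1.464, -0.215], TCP at [549.982, 0.002, 238.748] pointing down, gripper open.
Joint ranges: [-3.11, 3.11], [-0.89, 2.33], [0.22, 2.48], [-1.42, 4.56], [0.17, 2.85], [-2.88, 2.88]. Speed limits (rad/s): [2.39, 2.39, 3.14, 3.14, 3.14, 3.14].

## Interface

Orientations are given as a 3x3 rotation matrix whose columns are the frame's x, y, z axes.
In Python, from station import manip gives the robot as it stands. The module is installed in compiled form; this text tells all that it offers.
- The arm moves only by the shell command python3 -m creep 'ROWS' [FORCE]. ROWS is a JSON object of lists of equal length, an entry for each row: "rot": the turn, a rotation vector about the world's x, y, z in units of 8 degrees (1.0 is 8 degrees), a list of three; "dp": the shift along the world's x, y, z in m, a list of three; "grip": the closure, from 0 (fully open) to 1 (shut). A call has 1 to 12 rows; each row shifts and turns the commanded pose from where the row before left it; what a row does not reach is not made up. A row lasts 1/8 s, in which the tool goes at most 62.5 mm and 10.7 degrees, less where a joint would pass 70% of its speed; a pose out of reach is approached as far as the arm can. A call is refused whole if a number of a shift passes 0.0625 or a number of a turn 1, either way. A call with a gripper value outside its range is refused whole. The fingers move at their own pace and stop on an object; FORCE is the grip in N (left out, the last holds). Time passes only in rows, so rows that do not move let the fingers close. It gives the time, the measured TCP pose, the force, the opening and the grip force at its end, in the units of the state.
- manip.get_state(): the state, without advancing time (a new reading comes with each control period).
- manip.camera(name): name is "scene" or "side" or "wrist"; returns the picture (420x560x3 uint8, red, green, blue); there is no depth.
- manip.get_calibration(name): a dict with "K" (3x3 intrinsics, pixels), "eye" and "attitude" of the camera in the world. Camera axes: x right, y down, z forward; pixel columns grow to the right and rows downward; lengths in mm; the calibration is good to about 2 mm. A picture is of the moment at which its call begins: read the wrist's pose just before it. get_calibration takes no time and is no camera call; for the wrist camera it gives the pose at the moment of the call.
- manip.close_job(): hands the job in; it is judged then, once.
Trained networks look in the newest picture that a camera, given by its name, has taken for a name from the list of things; names that differ only in an ending like _2 or _b are one class to them, and where a whole thing is asked for, a point or a joint stands for the part that bears it (a point fixed in the world has none). Each returns a list of dicts, best first, with "confidence" (0 to 1); they miss things now and then, are a little off and sometimes report something else, mostly with a low value. They report only what shows in the picture. A call takes as long as a camera call. They do not tell look-alikes from the thing itself.
- manip.find_in(camera, thing): "at" ([x, y, z] in mm, in world coordinates, good to about 4 mm: the middle of the surface that is visible of it).
- manip.outline_of(camera, thing): "pixels" (420x560 bool, what is visible of it).
The state is a dict: "t": time; "q": joint angles; "qd": joint speeds; "joint_efforts": joint torques, N m; "position": TCP position; "tool_rot": TCP orientation; "ft_force": force on the tool from outside, world axes, zero at the start; "wrist_torque": the same for the moment, N m; "width": finger opening in mm; "grasp_force": force on a finger pad.
Only numpy, scipy, OpenCV 4.12 (cv2) and the standard library are available. Lean on these libraries where they do the work, as an engineer would, in place of code of your own. Each camera call takes 0.05 s, during which the arm holds its last target. There are 200 camera calls.

## Working session

There is one attempt and no reset: what is moved stays moved. The work goes in short steps, Python scripts to look and compute and a shell command to move; the robot and the scene stay as the last step left them, time stands still between calls to the robot, and variables do not carry over. Pictures are saved under pics/ and viewed, at most 10 in all, crops included, and the job is handed in when it is done.

```bash
mkdir -p pics; cat > h.py <<'E'
import numpy as np, cv2
from station import manip
def snap(c,fn=None):
    cal=manip.get_calibration(c); im=np.array(manip.camera(c))
    if fn: cv2.imwrite('pics/'+fn,im[:,:,::-1])
    return im,cal
def ray(cal,uv):
    d=np.linalg.inv(cal['K'])@np.array([uv[0],uv[1],1.]); R=np.array(cal['attitude'])
    d=R@d; return np.array(cal['eye'],float),d/np.linalg.norm(d)
def onz(cal,uv,z):
    e,d=ray(cal,uv); return e+d*(z-e[2])/d[2]
def proj(cal,p):
    R=np.array(cal['attitude']); c=R.T@(np.array(p,float)-np.array(cal['eye'])); q=np.array(cal['K'])@c; return q[:2]/q[2]
def tri(rays):
    A=np.zeros((3,3));b=np.zeros(3)
    for e,d in rays:
        P=np.eye(3)-np.outer(d,d);A+=P;b+=P@e
    return np.linalg.solve(A,b)
E
python3 - <<'E'
from h import *
np.set_printoptions(precision=3,suppress=True)
ims=[]
for c in ['scene','side','wrist']:
    im,cal=snap(c,c+'0.png'); print(c,cal['eye'],np.array(cal['attitude']).tolist(),cal['K'][0][0])
    for t in ['lid','lid_fin','grinder','jar_cap']:
        for d in manip.find_in(c,t)[:4]: print(t,np.round(d['at'],1),round(d['confidence'],2),proj(cal,d['at']))
print(manip.get_state()['t'])
E
```

```text
scene [1188.064   93.668 1178.272] [[-0.19137796831902087, 0.844866138793615, -0.4995755005622797], [0.9814249598899498, 0.171666351542534, -0.08564877029523786], [0.013398557649802826, -0.5066871532494619, -0.8620258739648492]] 451.54529267840115
lid [ 340.9 -116.9   19. ] 0.97 [255.886 156.5  ]
lid [345.5  45.5  21.4] 0.95 [305.975 165.536]
lid [483.8 -83.6  21.9] 0.76 [256.605 194.977]
lid_fin [ 345.  -116.8   25.1] 0.93 [255.599 156.36 ]
lid_fin [484.6 -79.   23.9] 0.83 [258.027 195.103]
lid_fin [350.8  43.5  19.5] 0.56 [305.039 167.13 ]
grinder [527.4 149.8  77.8] 0.59 [333.83  211.273]
jar_cap [ 631.2 -115.3   14.3] 0.65 [235.06  237.049]
side [ 402.462 -870.546  713.186] [[0.9868289666820697, -0.09168045901960024, 0.1332789704010111], [-0.16173887004105883, -0.574569334855627, 0.802315784065977], [0.0030213300117125034, -0.8133048462154382, -0.5818299568494584]] 409.5386542549567
lid [466.4 -83.6  21.3] 0.87 [252.733 252.934]
lid [ 336.5 -137.4   24.4] 0.71 [201.158 272.386]
lid [334.3  37.7  22.6] 0.69 [199.795 228.623]
lid_fin [341.6  34.1  24.9] 0.93 [202.42  228.499]
lid_f
[... 166 characters left out ...]
 -119.1   17.5] 0.73 [315.04  256.847]
wrist [549.777  69.041 385.892] [[0.9999976978285409, 0.002127634680306176, 0.00027840309625553987], [0.0021248115972021145, -0.9637689536705205, -0.2667299929076302], [-0.000299187722411258, 0.2667299704035811, -0.9637712557319863]] 295.04113518061473
lid [ 338.2 -102.7   19.2] 0.82 [124.983 255.244]
lid [472.4 -69.1  22.7] 0.8 [222.407 233.058]
lid [345.3  44.9  26.3] 0.55 [110.678 144.435]
lid_fin [ 337.6 -106.4   19.5] 0.73 [124.807 257.847]
lid_fin [476.2 -71.4  22.6] 0.72 [225.405 234.68 ]
lid_fin [343.   49.8  22.5] 0.57 [109.91  140.073]
grinder [508.1 138.5  76.1] 0.64 [237.902  47.843]
jar_cap [ 623.8 -105.4   12.9] 0.68 [335.161 255.514]
0.75
```

View pics/scene0.png

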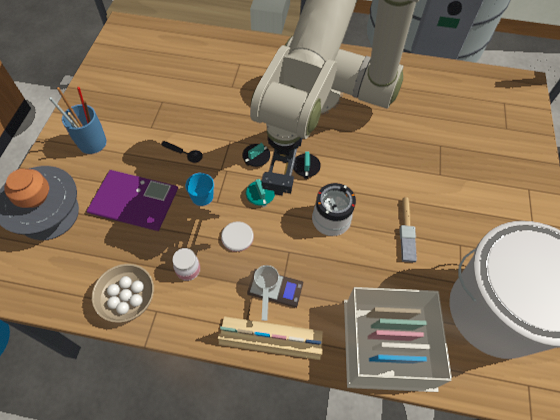

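View pics/wrist0.png

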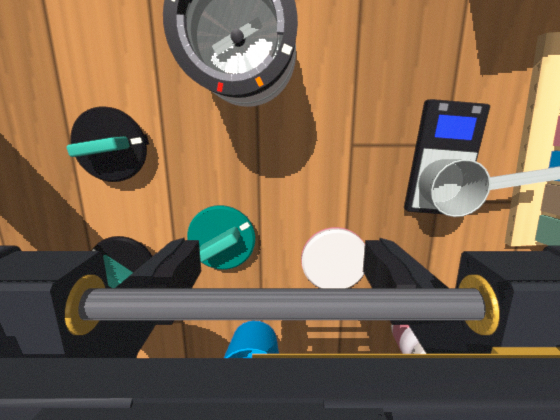

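Candidates for the lid, in scene0: teal lid with teal cap at (258,193), and two look-alikes with black caps and teal fins at (256,155) and (306,165). In wrist0 they are at (222,235), (120,260) and (110,144). I choose the all-teal one at about world (472,-78). The grinder shows at wrist (237,35), with its marks white (287,49), orange (260,81) and red (221,87). A raised view will show both at once.

```bash
python3 -m creep '{"rot":[[0,0,0],[0,0,0],[0,0,0],[0,0,0]],"dp":[[-0.035,0.03,0.03],[-0.035,0.03,0.03],[0,0,0],[0,0,0]],"grip":[0,0,0,0]}' 30
cat > seg.py <<'E'
from h import *
def teal(im):
    h=cv2.cvtColor(im,cv2.COLOR_RGB2HSV)
    return cv2.inRange(h,(80,90,50),(95,255,255))
E
python3 - <<'E'
from seg import *
im,cal=snap('wrist','w1.png')
a=im[60:290,180:380]; cv2.imwrite('pics/w1c.png',cv2.resize(a,None,fx=2.6,fy=2.6,interpolation=cv2.INTER_CUBIC)[:,:,::-1])
for t in ['lid','lid_fin','grinder']:
    for d in manip.find_in('wrist',t)[:3]: print(t,np.round(d['at'],1),round(d['confidence'],2),proj(cal,d['at']).round(1))
print(np.round(cal['eye'],1))
E
```

```text
t: 1.25
position: [480.2, 59.8, 298.3]
tool_rot: [[-0.0, 1.0, -0.0], [1.0, 0.0, -0.0], [-0.0, -0.0, -1.0]]
ft_force: [0.8, 0.8, 0.7]
width: 88.1
grasp_force: 0.0
lid [470.1 -68.7  24.1] 0.89 [275.  255.6]
lid [341.3  46.3  24.6] 0.72 [185.8 182.7]
lid_fin [340.9  51.1  22. ] 0.92 [185.9 179.1]
lid_fin [ 359.  -107.2   19.3] 0.74 [206.  276.2]
lid_fin [472.7 -72.8  23.6] 0.66 [276.7 257.9]
grinder [511.  148.8 109.8] 0.79 [310.5 104.7]
[480.  128.8 445.5]
```

View pics/w1c.png

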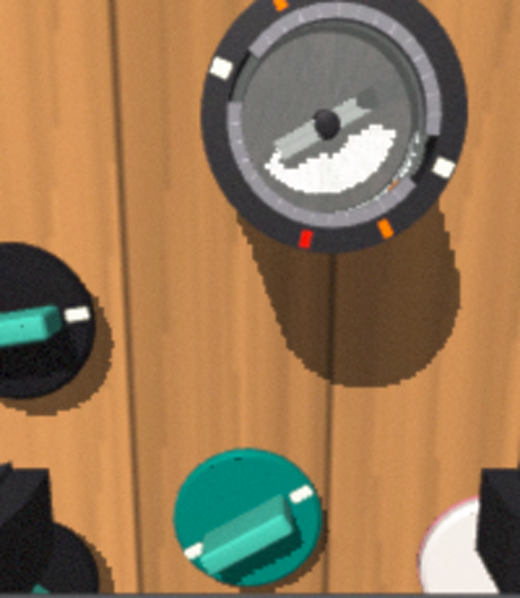

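The crop shows the grinder's collar with white marks at crop (221,67) and (444,167), orange at (280,5) and (386,228), and red at (306,238). The teal lid has pointers at (301,494) and (193,552). This confirms the choice: cap and fin are both teal.

```bash
cat > m.py <<'E'
from seg import *
def refine(im,p,r=4):
    # brightness-low-saturation centroid around p
    x,y=map(int,np.round(p)); a=im[y-r:y+r+1,x-r:x+r+1].astype(float); w=np.clip(a.min(2)-140,0,None)
    yy,xx=np.mgrid[-r:r+1,-r:r+1]; return np.array([x+(w*xx).sum()/w.sum(),y+(w*yy).sum()/w.sum()])
E
python3 - <<'E'
from m import *
np.set_printoptions(precision=1,suppress=True)
im=cv2.imread('pics/w1.png')[:,:,::-1]; cal=manip.get_calibration('wrist')
c=lambda p:np.array(p)/2.6+[180,60]
im0=cv2.imread('pics/wrist0.png')[:,:,::-1]
cal0=dict(K=cal['K'],eye=[549.777,69.041,385.892],attitude=[[0.9999976978285409, 0.002127634680306176, 0.00027840309625553987], [0.0021248115972021145, -0.9637689536705205, -0.2667299929076302], [-0.000299187722411258, 0.2667299704035811, -0.9637712557319863]])
for n,a,b,a0,z in [('grinder',(444,167),(221,67),(287,49),115),('lid',(301,494),(193,552),(245,228),23)]:
    pa,pb=refine(im,c(a)),refine(im,c(b)); p0=refine(im0,a0)
    A,B=onz(cal,pa,z),onz(cal,pb,z); v=A-B
    print(n,pa,pb,p0,'A',A,'B',B,'mid',(A+B)/2,'len',np.linalg.norm(v),'ang',np.degrees(np.arctan2(v[1],v[0])),'tri A',tri([ray(cal,pa),ray(cal0,p0)]))
E
```

```text
grinder [350.2 124. ] [264.6  85.6] [286.6  48.8] A [553.8 128.5 115. ] B [462.1 166.9 115. ] mid [508.  147.7 115. ] len 99.45576813848147 ang -22.746184920716598 tri A [553.5 128.6 116.9]
lid [295.3 249.6] [254.1 271.5] [244.2 226.1] A [501.2 -59.   23. ] B [436.4 -96.7  23. ] mid [468.8 -77.8  23. ] len 74.94618067780063 ang 30.19550961386278 tri A [501.2 -59.5  22.2]
```

```bash
python3 -m creep '{"rot":[[0,0,1],[0,0,1],[0,0,1],[0,0,1],[0,0,1],[0,0,1],[0,0,1],[0,0,1],[0,0,1],[0,0,1],[0,0,1],[0,0,1]],"dp":[[0,-0.0115,0],[-0.001,-0.0115,0],[-0.001,-0.0115,-0.01],[-0.001,-0.0115,-0.015],[-0.001,-0.0115,-0.015],[-0.001,-0.0115,-0.015],[-0.001,-0.0115,-0.015],[-0.001,-0.0115,-0.015],[-0.001,-0.0115,-0.015],[-0.001,-0.0115,-0.015],[-0.001,-0.0115,-0.015],[-0.001,-0.0115,-0.015]],"grip":[0,0,0,0,0,0,0,0,0,0,0,0]}' && python3 -m creep '{"rot":[[0,0,1],[0,0,1],[0,0,1],[0,0,0]],"dp":[[0,0,0],[0,0,0],[0,0,0],[0,0,0]],"grip":[0,0,0,0]}'
python3 - <<'E'
from m import *
np.set_printoptions(precision=3,suppress=True)
im,cal=snap('wrist','w2.png'); print(manip.get_state()['q'])
for z,p in [(23,(468.8,-77.8,23)),(0,(501.2,-59,23)),(0,(436.4,-96.7,23))]: print(proj(cal,p))
for d in manip.find_in('wrist','lid_fin')[:2]: print(np.round(d['at'],1),d['confidence'])
E
```

```text
t: 2.95
position: [469.0, -78.8, 152.7]
tool_rot: [[-0.994, -0.108, -0.001], [-0.108, 0.994, 0.0], [0.001, 0.0, -1.0]]
ft_force: [0.4, -0.0, 0.5]
width: 88.0
grasp_force: 0.0
t: 3.45
position: [469.0, -78.4, 153.2]
tool_rot: [[-0.867, -0.498, -0.001], [-0.498, 0.867, 0.0], [0.001, 0.001, -1.0]]
ft_force: [-0.8, -0.8, 0.1]
width: 88.3
grasp_force: 0.0
[-0.415  0.34   1.636  0.     1.166 -2.506]
[281.285 197.331]
[281.364 233.67 ]
[281.106 158.319]
[ 337.2 -116.7   20.5] 0.94
[464.6 -83.1  24.3] 0.82
```

View pics/w2.png

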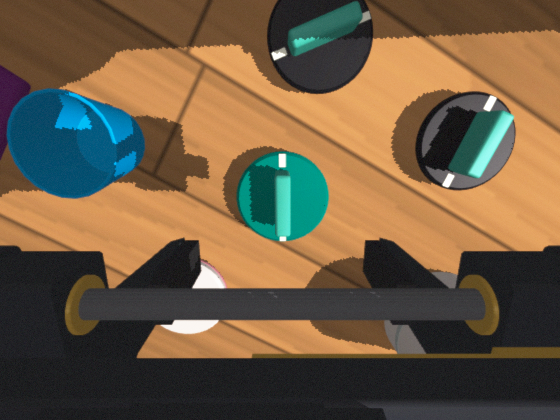

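The lid is centred at about (283,196), with pointers at (282,160) and (282,238). The fin stands vertical in the image, so it is aligned with the fingers, about 2 px right of the prediction. Now the descent and grip.

```bash
python3 -m creep '{"rot":[[0,0,0],[0,0,0],[0,0,0],[0,0,0],[0,0,0],[0,0,0],[0,0,0],[0,0,0],[0,0,0],[0,0,0],[0,0,0],[0,0,0]],"dp":[[-0.001,0.002,-0.035],[0,0,-0.035],[0,0,-0.03],[0,0,-0.018],[0,0,-0.009],[0,0,0],[0,0,0],[0,0,0],[0,0,0],[0,0,0],[0,0,0],[0,0,0]],"grip":[0,0,0,0,0,0,1,1,1,1,1,1]}' 45; python3 -m creep '{"rot":[[0,0,0],[0,0,0]],"dp":[[0,0,0],[0,0,0]],"grip":[1,1]}'
```

```text
t: 5.05
position: [468.0, -76.0, 26.8]
tool_rot: [[-0.866, -0.5, 0.0], [-0.5, 0.866, -0.0], [-0.0, -0.0, -1.0]]
ft_force: [0.3, 1.5, -0.4]
width: 30.4
grasp_force: 0.0
t: 5.3
position: [468.0, -76.0, 26.8]
tool_rot: [[-0.866, -0.5, 0.0], [-0.5, 0.866, -0.0], [-0.0, -0.0, -1.0]]
ft_force: [-0.7, 0.1, -0.4]
width: 13.5
grasp_force: 45.0
```

```bash
python3 -m creep '{"rot":[[0,0,0],[0,0,0],[0,0,0],[0,0,0],[0,0,-0.82],[0,0,-0.82],[0,0,-0.82],[0,0,-0.82],[0,0,-0.82],[0,0,-0.83],[0,0,-0.83],[0,0,-0.83]],"dp":[[0,0,0.02],[0,0,0.04],[0,0,0.04],[0,0,0.04],[0.005,0.028,0],[0.005,0.028,0],[0.005,0.028,0],[0.005,0.028,0],[0.005,0.028,0],[0.005,0.028,0],[0.005,0.028,0],[0.005,0.028,0]],"grip":[1,1,1,1,1,1,1,1,1,1,1,1]}'; python3 -m creep '{"rot":[[0,0,0],[0,0,0]],"dp":[[0,0,0],[0,0,0]],"grip":[1,1]}'
python3 - <<'E'
from m import *
np.set_printoptions(precision=2,suppress=True)
im,cal=snap('wrist','w3.png'); s=manip.get_state(); p=np.array(s['position']);
z0=p[2]-26.8
print('lid c',proj(cal,[p[0],p[1],z0+23]))
for nm,c,a,r,z in [('lidptr',p,np.degrees(np.arctan2(s['tool_rot'][1][1],s['tool_rot'][0][1]))-90,37.5,z0+23),('white',(508,147.7),-22.7,49.7,115)]:
    for k in (0,180):
        t=np.radians(a+k); print(nm,a,proj(cal,[c[0]+r*np.cos(t),c[1]+r*np.sin(t),z]))
cv2.imwrite('pics/w3c.png',cv2.resize(im[90:310,160:400],None,fx=2.5,fy=2.5,interpolation=cv2.INTER_CUBIC)[:,:,::-1])
cs,_=0,0
im2,c2=snap('scene','s3.png'); im4,c4=snap('side','sd3.png')
print('scene',proj(c2,[508,147.7,115]),'side',proj(c4,[508,147.7,115]))
E
```

```text
t: 6.8
position: [507.8, 148.9, 166.5]
tool_rot: [[-0.921, 0.39, -0.001], [0.39, 0.921, -0.0], [0.001, -0.0, -1.0]]
ft_force: [0.9, -0.1, -1.0]
width: 13.9
grasp_force: 45.0
t: 7.05
position: [507.7, 147.5, 166.5]
tool_rot: [[-0.923, 0.385, -0.001], [0.385, 0.923, -0.0], [0.001, -0.001, -1.0]]
ft_force: [-0.2, -0.5, -0.9]
width: 13.3
grasp_force: 45.0
lid c [280.03 252.79]
lidptr -22.678795037991932 [279.93 311.46]
lidptr -22.678795037991932 [280.15 186.51]
white -22.7 [280.91 286.85]
white -22.7 [281.33 154.02]
scene [335.65 198.49] side [257.11 174.21]
```

View pics/w3c.png

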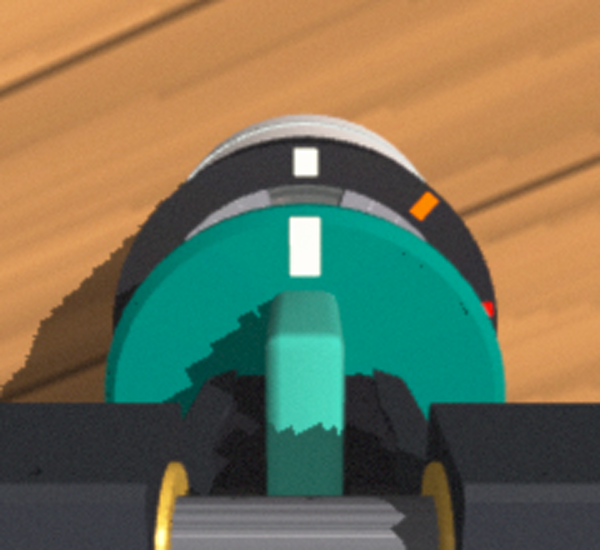

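The crop shows the lid pointer at (305,246), in line with the collar's white mark at (306,161). The cap edge and mark rows match the predictions to about 1 px, so I go straight down in stages and watch the force.

```bash
python3 -m creep '{"rot":[[0,0,0],[0,0,0],[0,0,0],[0,0,0],[0,0,0]],"dp":[[0.0003,0.0005,-0.014],[0,0,-0.01],[0,0,-0.006],[0,0,-0.003],[0,0,0]],"grip":[1,1,1,1,1]}'; python3 -m creep '{"rot":[[0,0,0],[0,0,0],[0,0,0],[0,0,0]],"dp":[[0,0,-0.003],[0,0,-0.002],[0,0,-0.001],[0,0,0]],"grip":[1,1,1,1]}'
```

```text
t: 7.82
position: [508.3, 148.5, 133.7]
tool_rot: [[-0.922, 0.386, -0.0], [0.386, 0.922, -0.0], [0.0, -0.0, -1.0]]
ft_force: [0.1, -0.3, -0.6]
width: 13.6
grasp_force: 45.0
t: 8.32
position: [508.3, 148.5, 127.7]
tool_rot: [[-0.922, 0.386, -0.0], [0.386, 0.922, -0.0], [-0.0, -0.0, -1.0]]
ft_force: [-0.5, -0.2, -1.8]
width: 13.6
grasp_force: 45.0
```

```bash
python3 -m creep '{"rot":[[0,0,0],[0,0,0],[0,0,0]],"dp":[[0,0,-0.001],[0,0,-0.0005],[0,0,0]],"grip":[1,1,1]}'; python3 -m creep '{"rot":[[0,0,0],[0,0,0],[0,0,0]],"dp":[[0,0,-0.0005],[0,0,-0.0005],[0,0,0]],"grip":[1,1,1]}'
```

```text
t: 8.7
position: [508.3, 148.5, 126.2]
tool_rot: [[-0.922, 0.386, -0.0], [0.386, 0.922, -0.0], [0.0, -0.0, -1.0]]
ft_force: [-0.8, -0.1, -1.8]
width: 13.8
grasp_force: 45.0
t: 9.07
position: [508.3, 148.5, 125.7]
tool_rot: [[-0.922, 0.386, 0.001], [0.386, 0.922, -0.0], [-0.001, 0.0, -1.0]]
ft_force: [-1.8, -0.3, 6.1]
width: 13.6
grasp_force: 45.0
```

Seated: contact at TCP z 125.7, as expected, with a 6 N push. Now the clockwise turn, checked on the way.

```bash
python3 -m creep '{"rot":[[0,0,-0.5],[0,0,-0.5],[0,0,-0.5],[0,0,-0.5],[0,0,-0.5],[0,0,0]],"dp":[[0,0,0],[0,0,0],[0,0,0],[0,0,0],[0,0,0],[0,0,0]],"grip":[1,1,1,1,1,1]}'; python3 -c "
from station import manip;print(manip.get_state()['wrist_torque'])"
```

```text
t: 9.82
position: [508.5, 148.2, 125.7]
tool_rot: [[-0.734, 0.679, 0.001], [0.679, 0.734, -0.001], [-0.001, 0.0, -1.0]]
ft_force: [-1.7, -1.8, 4.2]
width: 14.0
grasp_force: 45.0
[-0.25905187  0.20644108 -0.01366033]
```

```bash
python3 -m creep '{"rot":[[0,0,-0.5],[0,0,-0.5],[0,0,-0.5],[0,0,-0.5],[0,0,0],[0,0,0]],"dp":[[0,0,0],[0,0,0],[0,0,0],[0,0,0],[0,0,0],[0,0,0]],"grip":[1,1,1,1,1,1]}'; python3 - <<'E'
from m import *
print(manip.get_state()['wrist_torque'])
im,cal=snap('wrist','w4.png'); s=manip.get_state(); print(s['wrist_torque'])
cv2.imwrite('pics/w4c.png',cv2.resize(im[90:310,160:400],None,fx=2.5,fy=2.5,interpolation=cv2.INTER_CUBIC)[:,:,::-1])
print(proj(cal,[508.3,148.2,115]))
t=np.radians(-22.7+140)
print(proj(cal,[508+49.7*np.cos(t),148+49.7*np.sin(t),115]))
E
```

```text
t: 10.58
position: [508.4, 148.1, 125.7]
tool_rot: [[-0.519, 0.855, 0.001], [0.855, 0.519, -0.001], [-0.001, 0.0, -1.0]]
ft_force: [-2.5, -2.8, 5.7]
width: 13.7
grasp_force: 45.0
[-0.41245968  0.32167814  0.03549309]
[-0.46453799  0.2941241   0.02679618]
[280.98788493 247.49780106]
[286.93624565 161.46803703]
```

View pics/w4c.png

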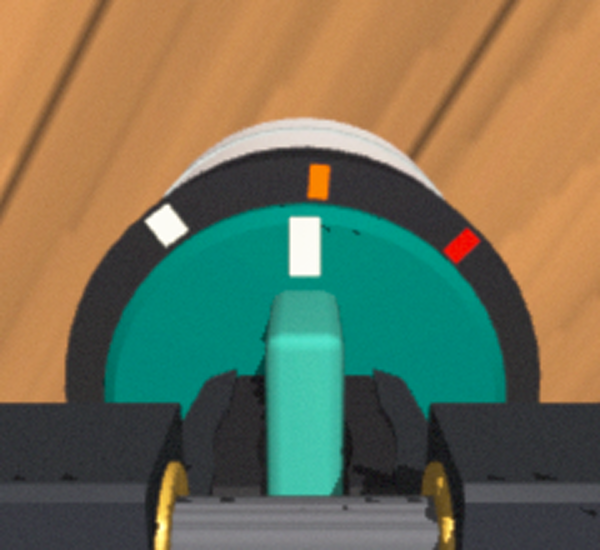

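The picture shows the pointer at (305,246) just short of the orange mark at (318,181), with red at (461,245). About 4° remain.

```bash
python3 -m creep '{"rot":[[0,0,-0.25],[0,0,-0.25],[0,0,0],[0,0,0],[0,0,0],[0,0,0]],"dp":[[0,0,0],[0,0,0],[0,0,0],[0,0,0],[0,0,0],[0,0,0]],"grip":[1,1,1,1,1,1]}'; python3 - <<'E'
from m import *
im,cal=snap('wrist','w5.png'); print(manip.get_state()['wrist_torque'])
cv2.imwrite('pics/w5c.png',cv2.resize(im[90:310,160:400],None,fx=2.5,fy=2.5,interpolation=cv2.INTER_CUBIC)[:,:,::-1])
im,cal=snap('side','sd5.png'); u=proj(cal,[508,148,115]).astype(int)
cv2.imwrite('pics/sd5c.png',cv2.resize(im[u[1]-70:u[1]+70,u[0]-90:u[0]+90],None,fx=4,fy=4)[:,:,::-1])
E
```

```text
t: 11.38
position: [508.4, 148.1, 125.7]
tool_rot: [[-0.459, 0.889, 0.001], [0.889, 0.459, -0.001], [-0.001, 0.0, -1.0]]
ft_force: [-2.3, -3.5, 5.8]
width: 13.9
grasp_force: 45.0
[-0.45500749  0.34336708  0.1338279 ]
```

View pics/w5c.png

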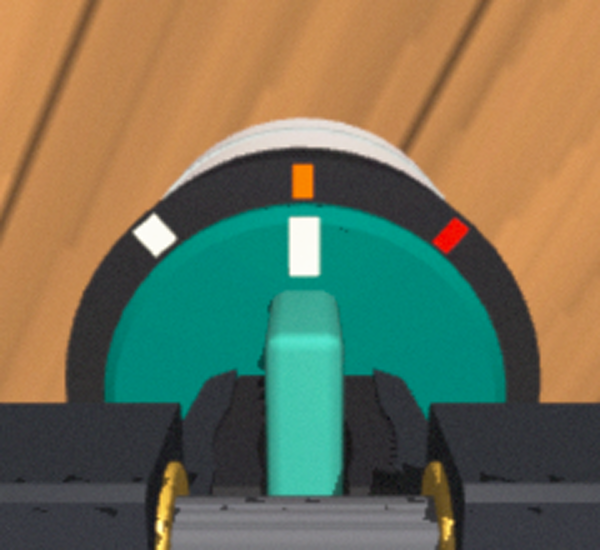

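View pics/sd5c.png

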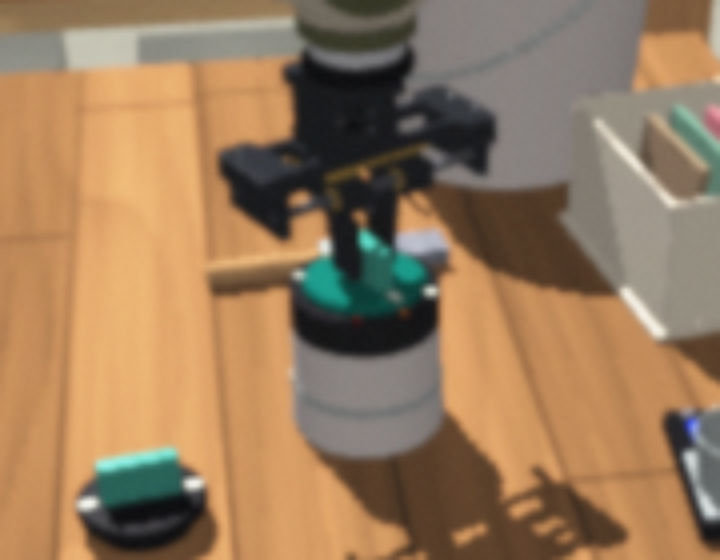

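The close crop shows the pointer (304,246) at the orange mark (303,181), well short of red (450,236). The side view shows the cap flat on the collar. The torque reads 0.13 N m, as expected at the pulse marks. I'm handing the job in while holding.

```bash
python3 -c "
from station import manip;print(manip.close_job())"
```

```text
the job is handed in; nothing more can be done
None
```

The teal lid is seated on the grinder, turned 40° clockwise to the orange pulse marks, short of the lock, and still gripped there at 45 N; I handed the job in at about 11.5 s, and no verdict came back.

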